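# Turn the trough palette against the bench post

## Robot

A 7-joint arm with a two-finger parallel gripper is mounted at the origin on the work surface. World frame = base frame: x ahead of the robot, y to its left, z up, the work surface at z = 0. Lengths are in mm, angles in rad, forces in N, time in s.
With the tool pointing down it reaches from about 400 to 875 mm from the base axis. Payload 4.4 kg.
Tool frame: the origin (TCP) lies where the fingers leave the gripper's body, on its centre line; the fingertips stand 73 mm ahead of it and the grasp point (between the pads) lies 54 mm ahead of it; z points along the fingers, y is the line along which they close (so a half turn about z gives the same grasp; the last joint's range is limited). The gripper opens to 85 mm and grips with 20 to 120 N. Pads are 22 mm wide; open, the fingers measure 114 mm over their backs; the gripper's body (76 mm by 85 mm) begins 54 mm behind the grasp point. The pads swing forward as they close: fully open they stand 13 mm farther back than shut.
Start: joints at [1.276, 0.628, 0.038, 1.517, -0.027, 0.996, -0.02], TCP at [147.45, -633.068, 303.913] pointing down, gripper open.
Joint ranges: [-3.06, 3.06], [-0.37, 2.12], [-1.25, 1.32], [0.18, 2.47], [-1.1, 4.24], [0.23, 1.98], [-2.94, 2.94]. Speed limits (rad/s): [2.57, 2.57, 3.14, 3.14, 3.14, 3.14, 3.14].

## Interface

Orientations are given as [roll, pitch, yaw] about the fixed x, y, z axes, in that order (R = Rz(yaw) Ry(pitch) Rx(roll)).
In Python, from cell import ctrl gives the robot as it stands.
- The arm moves only by the tool send_rows, never from a script. Its argument "rows" is a list that holds one entry, the list of rows, each a list of 6 numbers: the shift along the tool's x, y, z in cm, then the turn, a rotation vector about the tool's x, y, z in rad. In form: [[[tx, ty, tz, wx, wy, wz], ...]]. A call has 1 to 10 rows; each row is the pose to reach, as a shift and turn from the pose commanded when the call began, along the tool's axes at that moment; what a row does not reach only later rows make up. A row lasts 1/10 s, in which the tool goes at most 50 mm and 8.59 degrees, less where a joint would pass 70% of its speed; a pose out of reach is approached as far as the arm can. A call with a gripper value outside its range is refused whole. "grip" is the closure in counts, from 0 (fully open) to 255 (shut), set as the call begins (left out, the last holds). The fingers move at their own pace and stop on an object; the grip force is fixed at half the most. Time passes only in rows, so rows that repeat a pose let the fingers close. It gives the time, the measured TCP pose, the force, the opening and the grip force at its end, in the units of the state.
- ctrl.read_state(): the state, without advancing time (a new reading comes with each control period).
- ctrl.get_image(name): name is "scene" or "top"; returns a dict with "pixels" (400x640x3 uint8, red, green, blue), "fx", "fy", "cx", "cy" (pixels), "D" ([k1, k2, p1, p2, k3] as OpenCV has them; the pictures are not rectified), "extrinsics" (4x4, takes a point from camera to world coordinates). Camera axes: x right, y up, looking along -z (the intrinsics and any distortion apply to the point x, -y, -z); pixel columns grow to the right and rows downward; lengths in mm; the calibration is good to about 2 mm. A picture is of the moment at which its call begins. There is no depth.
- ctrl.finish_job(): hands the job in; it is judged then, once.
The state is a dict: "clock": time; "qpos": joint angles; "qd": joint speeds; "tau": joint torques, N m; "eef_pos": TCP position; "tool_rot": TCP orientation; "force": force on the tool from outside, world axes, zero at the start; "torque": the same for the moment, N m; "width": finger opening in mm; "gripper_force": force on a finger pad.
Only numpy, scipy, OpenCV 4.12 (cv2) and the standard library are available. Lean on these libraries where they do the work, as an engineer would, in place of code of your own. Each camera call takes 0.05 s, during which the arm holds its last target. There are 200 camera calls.

## Task

Of the two square white palettes, take the one with four long troughs. Without lifting it off the bench, push it against the short steel post and use the post as the pivot to turn it a quarter turn, so that its troughs run parallel to the wooden ledge, and leave it lying close beside the post. Leave the other palette, the one with round wells, where it is.

Things in the scene. Friction and masses are not known exactly. Their poses are not given: they have to be found in the camera images.
- palette: Square white ceramic palette, 100 x 100 mm, 25 mm high, about 0.4 kg, too wide to grasp, loose on the bench. Four long troughs, 13 mm deep, run along its x axis, dried paint in them. Origin: centre of its underside, z up. It starts on the robot's side of the post, 10 to 40 mm clear of it, its x axis pointing at the ledge, square to it within 7 degrees.
- post: Short round steel post, 24 mm in diameter, 45 mm high, fixed in the bench between the palette and the ledge. Origin: centre of its foot, z up. Seen along the ledge it stands 30 to 45 mm left or right of the palette's middle; a flat dark empty hole in the bench is on the other side.
- ledge: Wooden strip screwed to the bench beyond the post, 320 mm long, 40 mm wide, 18 mm high. Origin: centre of its underside; its y axis runs along its length, its x axis points away from the robot. The post stands about 180 mm from its middle line, on the robot's side.
- well_palette: The other square white ceramic palette, 100 x 100 x 25 mm, loose, with nine round wells instead of troughs. Origin: centre of its underside. It, a lidded paint jar (60 mm wide, 70 mm high) and a brush cup (80 mm wide, 190 mm high with brushes) stand over 240 mm to the left or right of the ledge's middle, in any order.
Mind the look-alikes: they are no part of the job. What is shaped like the palette but green is not meant. Of the things that look like the post, take the one that is farthest to the robot's right at the start.

How it is judged (in metres and radians):
On the way:
1. the palette bears against the post while part way through its turn (troughs 17 to 77 degrees from the ledge's direction) (contact force between palette and post above 0.2 N and angle between the x axis of palette and the y axis of ledge, either way round between 0.3 and 1.35 rad).
At the end, for the whole second after the job is handed in: The trough palette lies flat and still on the bench, its troughs parallel to the ledge within 13 degrees, its centre within 130 mm of the post; the palette with round wells is within 20 mm of where it started (angle between the x axis of palette and the y axis of ledge, either way round below 0.23 rad and horizontal distance between palette and post below 0.13 m and height (world z) of palette below 0.005 m and angle between palette's own z axis and vertical below 0.08 rad and linear speed of palette below 0.02 m/s and distance of well_palette from where it was at the start of the episode below 0.02 m); the robot touches nothing.
It fails at once if the trough palette is lifted off the bench (its centre more than 15 mm up) (height (world z) of palette above 0.015 m).
It fails at once if the palette with round wells is moved by more than 20 mm (distance of well_palette from where it was at the start of the episode above 0.02 m).
It also fails if it takes over 54 s, if anything falls off the work surface, if the arm or the gripper's body presses on something with over 40 N, if the wrist force passes 120 N, or if a joint passes its speed limit or range.

## Working session

There is one attempt and no reset: what is moved stays moved. The work goes in short steps, Python scripts to look and compute and a tool call to move; the robot and the scene stay as the last step left them, time stands still between calls to the robot, and variables do not carry over. Pictures are saved under pics/ and viewed, at most 11 in all, crops included, and the job is handed in when it is done.

Besides the shell and the picture viewer there is one more tool, called after "Request:" as name(argument=value, ...), one argument or row to a line, values as JSON. send_rows: Moves the arm, as the interface text tells. Its arguments: {"type":"object","properties":{"rows":{"type":"array","items":{"type":"array","items":{"type":"array","items":{"type":"number"}}}},"grip":{"type":"number"}},"required":["rows"]}

```bash
mkdir -p pics
python3 - <<'E'
from cell import ctrl
import cv2,numpy as np
s=ctrl.read_state();print(s['clock'],s['eef_pos'],s['tool_rot'],s['force'],s['width'])
for n in("scene","top"):
    i=ctrl.get_image(n);cv2.imwrite(f"pics/{n}0.png",i["pixels"][:,:,::-1]);print({k:np.round(v,3) for k,v in i.items() if k!="pixels"})
E
```

```text
0.0 [ 147.3637326  -632.57963062  302.99978099] [-3.13971754e+00  2.35747486e-05  2.28844843e-01] [-0.24289058 -0.07154248 -0.79282766] 85.3551993715097
{'fx': np.float64(380.623), 'fy': np.float64(380.623), 'cx': np.float64(314.406), 'cy': np.float64(198.569), 'D': array([0.005, 0.   , 0.   , 0.   , 0.   ]), 'extrinsics': array([[ 7.670000e-01, -4.370000e-01,  4.700000e-01,  1.017463e+03],
       [ 6.420000e-01,  5.170000e-01, -5.660000e-01, -4.626490e+02],
       [ 4.000000e-03,  7.360000e-01,  6.770000e-01,  6.231120e+02],
       [ 0.000000e+00,  0.000000e+00,  0.000000e+00,  1.000000e+00]])}
{'fx': np.float64(365.126), 'fy': np.float64(365.126), 'cx': np.float64(316.109), 'cy': np.float64(198.822), 'D': array([-0.068,  0.   ,  0.   ,  0.   ,  0.   ]), 'extrinsics': array([[ 3.00000e-03,  9.81000e-01, -1.95000e-01,  4.75504e+02],
       [-1.00000e+00,  7.00000e-03,  1.60000e-02,  1.91290e+01],
       [ 1.70000e-02,  1.95000e-01,  9.81000e-01,  8.98505e+02],
       [ 0.00000e+00,  0.00000e+00,  0.00000e+00,  1.00000e+00]])}
```

View pics/top0.png

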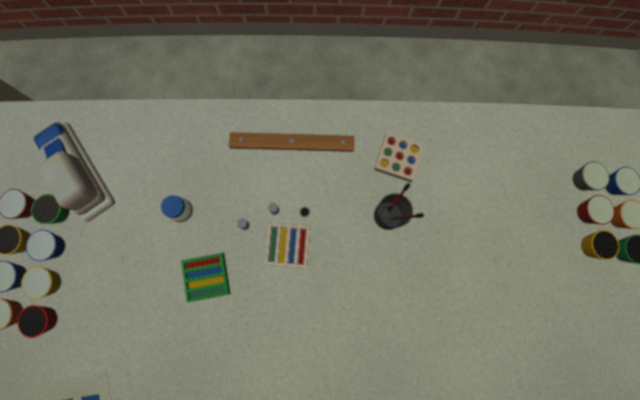

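View pics/scene0.png

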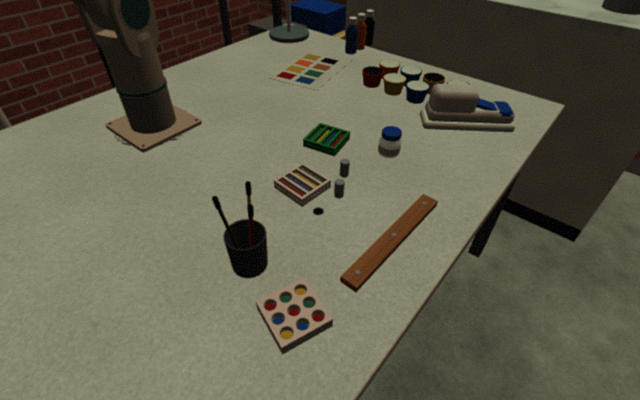

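The top view shows the trough palette at (288,246). The target post is at (274,208), with its look-alike at (242,224), farther to the robot's left. The hole is at (305,211), the ledge runs from (230,140) to (353,143), and the well palette is at (399,157). Next I'll measure with masks.

```bash
cat > h.py <<'E'
import cv2,numpy as np
from cell import ctrl
def ray(i,uv,z):
    K=np.array([[i["fx"],0,i["cx"]],[0,i["fy"],i["cy"]],[0,0,1]])
    n=cv2.undistortPoints(np.float64(uv).reshape(-1,1,2),K,np.float64(i["D"])).reshape(-1,2)
    E=np.array(i["extrinsics"]);d=np.c_[n[:,0],-n[:,1],-np.ones(len(n))]@E[:3,:3].T;o=E[:3,3]
    return o+d*((z-o[2])/d[:,2])[:,None]
def palette(i,box):
    """four top corners, from pixels that differ from the bench (bright or saturated)"""
    x0,y0,x1,y1=box;p=i["pixels"][y0:y1,x0:x1].copy()
    b=np.median(p.reshape(-1,3),0)
    hsv=cv2.cvtColor(p,cv2.COLOR_RGB2HSV)
    lab=cv2.cvtColor(p,cv2.COLOR_RGB2LAB).astype(float)
    m=((p[...,0].astype(int)-b[0]>22)|(hsv[...,1]>90)).astype(np.uint8)
    m=cv2.morphologyEx(m,cv2.MORPH_CLOSE,np.ones((5,5)))
    c=max(cv2.findContours(m,0,2)[0],key=cv2.contourArea)
    r=cv2.minAreaRect(c);return m,cv2.boxPoints(r)+[x0,y0]
E
python3 - <<'E'
from h import *
i=ctrl.get_image("top");p=i["pixels"]
m,c=palette(i,(255,215,325,280));w=ray(i,c,25)
print(c.round(1).tolist(),w.round(1).tolist(),np.linalg.norm(np.diff(w,axis=0),axis=1),w.mean(0))
for x0,y0,x1,y1 in((264,200,284,217),(234,214,252,234)):
    q=p[y0:y1,x0:x1];print(q.mean(2).astype(int)) if x0==264 else 0
h=cv2.cvtColor(p,cv2.COLOR_RGB2HSV);mm=((h[...,1]>110)&(h[...,0]<20)).astype(np.uint8);mm[:125]=0;mm[160:]=0;mm[:,:220]=0;mm[:,365:]=0
r=cv2.minAreaRect(cv2.findNonZero(mm));l=ray(i,cv2.boxPoints(r),18);print(l.round(1).tolist())
z=p[190:275,225:325,::-1].copy()
z=cv2.resize(z,None,fx=7,fy=7,interpolation=2);cv2.polylines(z,[((c-[225,190]+.5)*7).astype(int)],1,(255,0,255),1);cv2.imwrite("pics/c1.png",z)
E
```

```text
[[269.4, 261.0], [273.1, 225.8], [295.8, 228.2], [292.1, 263.4]] [[498.9, 114.4, 25.0], [582.4, 107.7, 25.0], [576.9, 53.0, 25.0], [493.6, 60.6, 25.0]] [83.79471384 54.98543613 83.71122374] [537.94285976  83.92131232  25.        ]
[[139 138 136 135 133 134 134 134 135 135 136 137 138 136 136 137 137 141
  139 140]
 [136 137 136 136 134 135 132 132 132 133 134 138 138 135 136 135 137 138
  139 138]
 [137 137 136 135 136 131 130 125 124 124 125 131 135 136 136 134 137 136
  139 137]
 [137 137 135 135 134 129 123 116 112 110 112 120 128 132 134 134 134 135
  139 137]
 [136 135 137 136 131 123 112 109 106 105 106 111 118 125 131 132 134 136
  138 140]
 [136 135 136 134 127 116 109 106 105 103 107 106 109 114 120 128 135 136
  139 140]
 [137 137 136 132 124 112 109 107 104 105 104 104 104 102 110 126 132 137
  136 139]
 [138 138 135 131 119 110 106 105 107 104 105 104 103  93  98 115 129 134
  135 138]
 [138 137 135 129 120 110 109 106 105 108 106 104  98  87  85 108 126 134
  135 138]
 [135 135 134 130 121 110 107 107 106 106 104 102  90  77  75 103 124 135
  137 135]
 [135 133 134 133 125 113 104 104 104 103 101  94  79  64  72 101 125 133
  135 136]
 [134 133 135 136 130 120 105  95  95  92  87  78  65  56  73 105 127 132
  134 134]
 [131 134 136 136 134 128 109  91  77  72  68  61  57  65  89 113 131 133
  134 135]
 [134 133 136 136 138 133 119 102  79  70  62  64  71  88 111 125 134 134
  135 136]
 [133 133 136 135 137 137 132 120 103  94  89  92 103 116 126 131 134 133
  137 138]
 [135 134 135 137 137 136 136 131 126 120 119 122 125 132 135 135 132 133
  133 134]
 [133 134 134 133 136 135 136 135 135 134 133 135 136 136 136 136 133 133
  134 134]]
[[783.5, 225.7, 18.0], [822.1, 226.7, 18.0], [815.1, -90.4, 18.0], [776.5, -88.7, 18.0]]
```

View pics/c1.png

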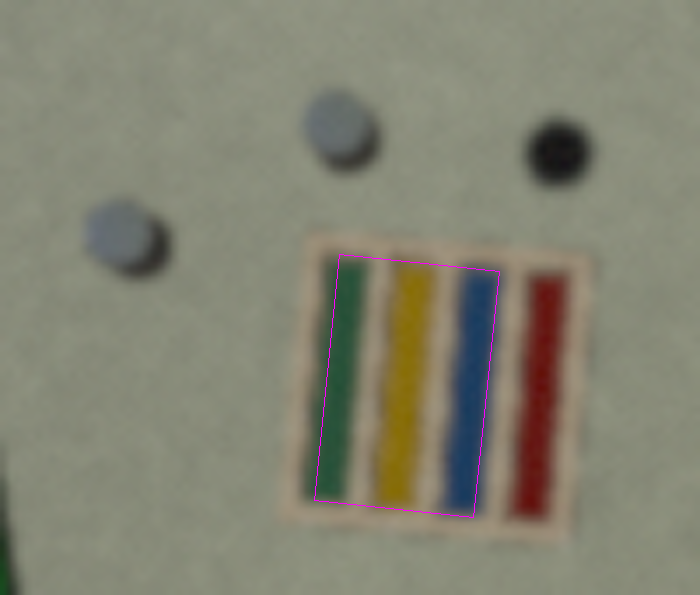

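The crop shows the post top at (272.8,207.2). My palette mask missed the rim, so I'll switch to chroma distance from the bench.

```bash
python3 - <<'E'
s=open('h.py').read()
a=s.index("    b=np.median");b=s.index("    m=cv2.morph")
s=s[:a]+'''    lab=cv2.cvtColor(p,cv2.COLOR_RGB2LAB).astype(float)
    b=np.median(lab[:6].reshape(-1,3),0)
    m=(np.hypot(lab[...,1]-b[1],lab[...,2]-b[2])>5).astype(np.uint8)
    m=cv2.morphologyEx(m,cv2.MORPH_OPEN,np.ones((3,3)))
'''+s[b:]
open('h.py','w').write(s)
E
python3 - <<'E'
from h import *
i=ctrl.get_image("top");p=i["pixels"]
m,c=palette(i,(258,217,325,280));w=ray(i,c,25)
print(c.round(1).tolist(),w.round(1).tolist(),np.linalg.norm(np.diff(w,axis=0),axis=1),w.mean(0),[np.arctan2(*(w[k+1]-w[k])[1::-1]) for k in range(3)])
print('post',ray(i,[[272.8,207.2]],45),'decoy',ray(i,[[225+120/7-.5,190+233/7-.5]],45))
E
```

```text
[[268.4, 263.6], [271.8, 223.0], [309.3, 226.1], [305.9, 266.7]] [[492.7, 116.6, 25.0], [589.3, 111.0, 25.0], [582.3, 20.6, 25.0], [485.9, 27.9, 25.0]] [96.75933487 90.71519715 96.66633122] [537.54578829  69.04769501  25.        ] [np.float64(-0.057794758348686824), np.float64(-1.6483531832921297), np.float64(3.0654213522130136)]
post [[624.36415616 107.42738327  45.        ]] decoy [[586.66680645 179.80097346  45.        ]]
```

```bash
cat >> h.py <<'E'
from scipy.spatial.transform import Rotation as Rn
def rows(targets,cur=None):
    """targets: (x,y,z,yaw), tool down -> rows in the present tool frame"""
    s=ctrl.read_state();p=np.array(s["eef_pos"]);R=Rn.from_euler("xyz",s["tool_rot"])
    if cur is not None: p=np.array(cur[:3]);R=Rn.from_euler("xyz",[np.pi,0,cur[3]])
    for x,y,z,a in targets:
        t=R.inv().apply(np.array([x,y,z])-p)/10
        w=(R.inv()*Rn.from_euler("xyz",[np.pi,0,a])).as_rotvec()
        print(np.r_[t.round(2),w.round(3)].tolist())
E
python3 -c "
from h import *
rows([(350,-400,300,.15),(455,76,250,-.07),(455,76,110,-.07)])"
```

```text
[25.01, -18.07, 0.36, -0.001, 0.0, 0.079]
[46.03, -62.05, 5.41, -0.001, 0.0, 0.299]
[46.03, -62.03, 19.41, -0.001, 0.0, 0.299]
```

Request:
send_rows(
  rows=[
    [[4, -3, 0.3, 0, 0, 0.02], [8, -6, 0.3, 0, 0, 0.04], [12, -9, 0.3, 0, 0, 0.05], [16, -12, 0.3, 0, 0, 0.06], [20, -15, 0.3, 0, 0, 0.07], [25, -18, 0.3, 0, 0, 0.08], [27, -22.4, 0.3, 0, 0, 0.1], [29, -26.8, 0.3, 0, 0, 0.12], [31, -31, 0.3, 0, 0, 0.14], [33, -35, 0.3, 0, 0, 0.16]],
  ],
  grip=135,
)

```text
clock: 1.2
eef_pos: [389.5, -214.9, 300.9]
tool_rot: [-3.141, -0.0, 0.069]
force: [1.9, -0.6, -0.6]
width: 40.2
gripper_force: 0.0
```

Request:
send_rows(
  rows=[
    [[2, -4.2, 0, 0, 0, 0.02], [4, -8.4, 0.5, 0, 0, 0.04], [6, -12.6, 1, 0, 0, 0.06], [8, -17, 2, 0, 0, 0.08], [10, -21.5, 3, 0, 0, 0.1], [12, -25.5, 4, 0, 0, 0.12], [13, -27, 5, 0, 0, 0.14], [13, -27, 5, 0, 0, 0.14], [13, -27, 5, 0, 0, 0.14], [13, -27, 5, 0, 0, 0.14]],
  ],
)

```text
clock: 2.2
eef_pos: [500.3, 59.4, 251.2]
tool_rot: [3.141, 0.0, -0.073]
force: [-0.2, -0.4, 0.5]
width: 40.1
gripper_force: 0.0
```

```bash
python3 -c "
from h import *
s=ctrl.read_state();print(s['clock'],s['eef_pos'],s['tool_rot'],s['width'],s['qpos'],s['force'])
rows([(448,76,250,-.07),(448,76,83,-.07)])"
```

```text
2.2 [500.26526671  59.36672087 251.24277199] [ 3.14076199e+00  3.53278588e-05 -7.31928124e-02] 40.127169152729614 [-0.20845717  0.49607311  0.0490239   1.97729174 -0.03631585  0.66928241
 -1.78083256] [-0.19316139 -0.44046791  0.49775869]
[-5.33, -1.28, 0.12, 0.001, 0.0, -0.003]
[-5.33, -1.29, 16.82, 0.001, 0.0, -0.003]
```

Request:
send_rows(
  rows=[
    [[-3, -0.7, 0.1, 0, 0, 0], [-5.4, -1.3, 0.1, 0, 0, 0], [-5.4, -1.3, 3, 0, 0, 0], [-5.4, -1.3, 6, 0, 0, 0], [-5.4, -1.3, 9, 0, 0, 0], [-5.4, -1.3, 12, 0, 0, 0], [-5.4, -1.3, 15, 0, 0, 0], [-5.4, -1.3, 16.5, 0, 0, 0], [-5.4, -1.3, 17.1, 0, 0, 0], [-5.4, -1.3, 17.1, 0, 0, 0]],
  ],
)

```text
clock: 3.2
eef_pos: [446.5, 74.6, 82.7]
tool_rot: [3.134, 0.006, -0.073]
force: [0.2, -0.9, -0.9]
width: 40.3
gripper_force: 0.0
```

```bash
python3 -c "
from h import *
s=ctrl.read_state();print(s['clock'],s['eef_pos'],s['tool_rot'],s['qpos'],s['force'])
p=ctrl.get_image('top')['pixels'][185:325,215:335,::-1];q=ctrl.get_image('scene')['pixels'][60:220,250:410,::-1]
cv2.imwrite('pics/d1.png',np.hstack([cv2.resize(p,(480,560),interpolation=2),cv2.resize(q,(320,560)*0 or (320,560))]))"
```

```text
3.2 [446.49002033  74.56799161  82.69130884] [ 3.13438638  0.00605039 -0.07320405] [-0.09217615  0.77745096 -0.20324914  2.1979695   0.67898862  0.23551795
 -2.5485059 ] [ 0.16490874 -0.85142326 -0.93221658]
```

View pics/d1.png

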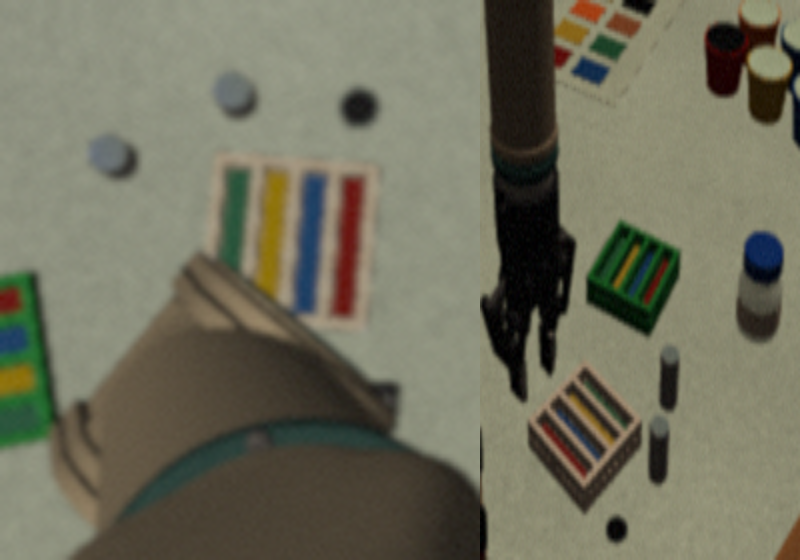

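The palette hasn't been touched and the fingers are behind its rear face. In the left half of the picture the palette is at (290,240), the post at (235,92) and the look-alike at (112,157). Next I push forward, squarely.

Request:
send_rows(
  rows=[
    [[1, 0, 0.2, 0, 0, 0], [2, 0, 0.2, 0, 0, 0], [2.6, 0, 0.2, 0, 0, 0], [3, 0, 0.2, 0, 0, 0], [3.4, 0, 0.2, 0, 0, 0], [3.8, 0, 0.2, 0, 0, 0], [4.2, 0, 0.2, 0, 0, 0], [4.5, 0, 0.2, 0, 0, 0], [4.8, 0, 0.2, 0, 0, 0], [5, 0, 0.2, 0, 0, 0]],
  ],
)

```text
clock: 4.3
eef_pos: [496.4, 72.8, 80.3]
tool_rot: [3.135, 0.007, -0.071]
force: [-3.6, 0.3, 1.9]
width: 40.3
gripper_force: 1.7
```

```bash
python3 -c "
from h import *
s=ctrl.read_state();print(s['clock'],s['eef_pos'],s['tool_rot'],s['qpos'],s['force'])
p=ctrl.get_image('top')['pixels'][185:325,215:335,::-1];q=ctrl.get_image('scene')['pixels'][60:220,250:410,::-1]
cv2.imwrite('pics/d2.png',np.hstack([cv2.resize(p,(480,560),interpolation=2),cv2.resize(q,(320,320))[:,:] if 0 else cv2.resize(q[50:,20:],(320,560))]))"
```

```text
4.3 [496.42829541  72.78074577  80.25548205] [ 3.13536545  0.00687378 -0.07068263] [-0.01368697  0.81404886 -0.28585849  2.06576613  0.64017886  0.35741631
 -2.46523766] [-3.55497805  0.30449583  1.90328211]
```

View pics/d2.png

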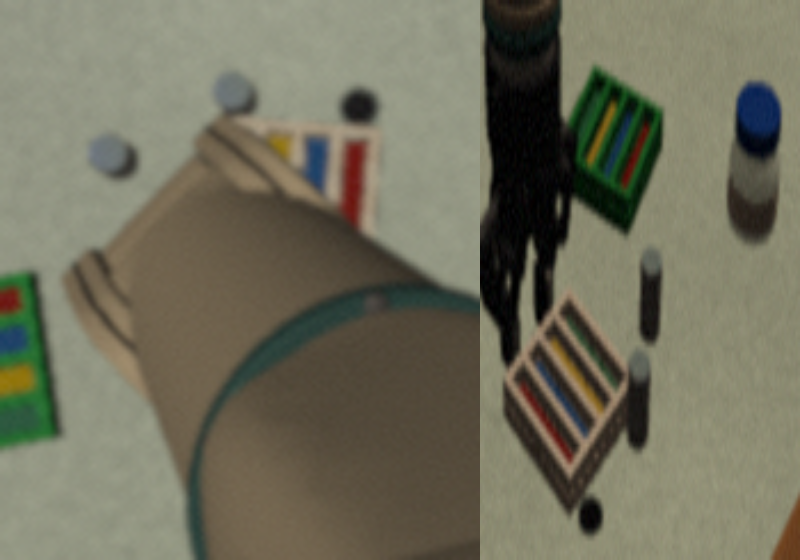

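The palette has come forward square, with its front edge near row 120 of the left half and about 5 mm short of the post. Next, arc rows about the post centre.

```bash
cat >> h.py <<'E'
def arc(angs,d,l,z=80,C=(624,107)):
    return [(*(np.array(C)-[np.cos(a)*d-np.sin(a)*l,np.sin(a)*d+np.cos(a)*l]),z,a) for a in angs]
E
python3 -c "
from h import *
i=ctrl.get_image('top');print('cup',ray(i,[[386,213],[408,192]],0),ray(i,[[392,215]],100))
rows(arc([-.07,-.07,-.02,.03,.08,.13,.19,.25,.31,.37],123,43))"
```

```text
cup [[ 619.19443781 -171.14873671    0.        ]
 [ 673.46991004 -229.42218125    0.        ]] [[ 598.76252122 -163.29209902  100.        ]]
[0.15, -0.01, 0.03, 0.006, 0.006, -0.001]
[0.15, -0.01, 0.03, 0.006, 0.006, -0.001]
[0.38, 0.6, 0.03, 0.006, 0.006, -0.051]
[0.64, 1.2, 0.03, 0.006, 0.006, -0.101]
[0.94, 1.78, 0.03, 0.005, 0.006, -0.151]
[1.25, 2.35, 0.03, 0.005, 0.007, -0.201]
[1.67, 3.01, 0.03, 0.005, 0.007, -0.261]
[2.13, 3.64, 0.04, 0.005, 0.007, -0.321]
[2.63, 4.25, 0.04, 0.005, 0.007, -0.381]
[3.16, 4.82, 0.04, 0.005, 0.007, -0.441]
```

Request:
send_rows(
  rows=[
    [[0.2, 0, 0, 0, 0, 0], [0.4, 0, 0, 0, 0, 0], [0.5, 0.6, 0, 0, 0, -0.05], [0.7, 1.2, 0, 0, 0, -0.1], [1.0, 1.8, 0, 0, 0, -0.15], [1.3, 2.35, 0, 0, 0, -0.2], [1.7, 3.0, 0, 0, 0, -0.26], [2.15, 3.65, 0, 0, 0, -0.32], [2.65, 4.25, 0, 0, 0, -0.38], [3.2, 4.8, 0, 0, 0, -0.44]],
  ],
)

```text
clock: 5.45
eef_pos: [524.7, 22.3, 80.2]
tool_rot: [3.139, 0.009, 0.372]
force: [-3.3, 0.4, 0.4]
width: 40.2
gripper_force: 1.1
```

```bash
python3 -c "
from h import *
s=ctrl.read_state();print(s['clock'],s['eef_pos'],s['tool_rot'],s['qpos'],s['force'])
p=ctrl.get_image('top')['pixels'][165:305,215:335,::-1];q=ctrl.get_image('scene')['pixels'][110:250,270:400,::-1]
cv2.imwrite('pics/d3.png',np.hstack([cv2.resize(p,(400,466),interpolation=2),cv2.resize(q,(400,466))]))
rows(arc([.43,.49,.55,.61,.67,.73,.79,.85,.91,.97],123,43))"
```

```text
5.45 [524.66404253  22.30541757  80.22697415] [3.13898032 0.00944364 0.37199261] [ 0.18643532  0.85244943 -0.43835387  1.99952373  0.7879028   0.47506408
 -2.04382675] [-3.32219128  0.40971245  0.38106673]
[0.29, 0.6, 0.01, 0.003, 0.009, -0.063]
[0.61, 1.31, 0.01, 0.003, 0.009, -0.123]
[0.98, 2.0, 0.01, 0.003, 0.009, -0.183]
[1.39, 2.66, 0.01, 0.002, 0.009, -0.243]
[1.84, 3.31, 0.01, 0.002, 0.009, -0.303]
[2.32, 3.92, 0.01, 0.002, 0.01, -0.363]
[2.84, 4.5, 0.01, 0.002, 0.01, -0.423]
[3.4, 5.05, 0.0, 0.001, 0.01, -0.483]
[3.98, 5.57, -0.0, 0.001, 0.01, -0.543]
[4.6, 6.05, -0.0, 0.001, 0.01, -0.603]
```

View pics/d3.png

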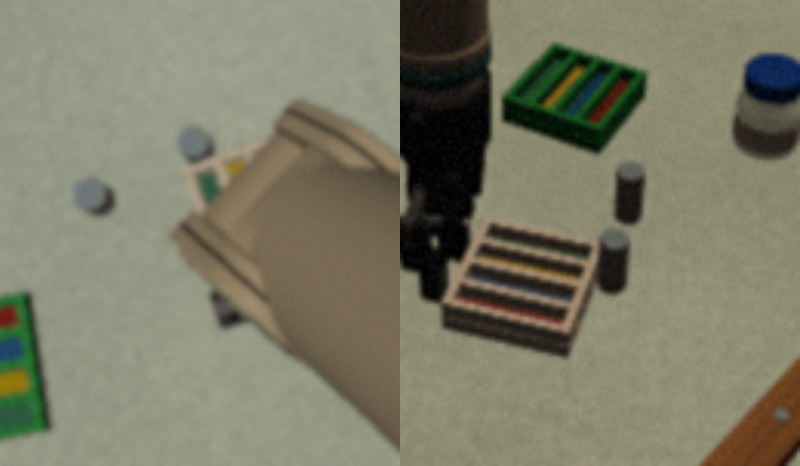

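The palette has turned about 25° with the tool, and the post (613,250 in the right half) is at the left end of its front face. I'll continue the arc, pressing about 1 mm closer to the post.

Request:
send_rows(
  rows=[
    [[0.35, 0.6, 0, 0, 0, -0.06], [0.7, 1.3, 0, 0, 0, -0.12], [1.1, 2.0, 0, 0, 0, -0.18], [1.5, 2.65, 0, 0, 0, -0.24], [1.95, 3.3, 0, 0, 0, -0.3], [2.45, 3.9, 0, 0, 0, -0.36], [2.95, 4.45, 0, 0, 0, -0.42], [3.5, 5.0, 0, 0, 0, -0.48], [4.1, 5.5, 0, 0, 0, -0.54], [4.7, 6.0, 0, 0, 0, -0.6]],
  ],
)

```text
clock: 6.55
eef_pos: [589.7, -17.2, 79.8]
tool_rot: [-3.138, 0.011, 0.97]
force: [-3.4, -0.6, 0.8]
width: 40.0
gripper_force: 1.1
```

```bash
python3 -c "
from h import *
s=ctrl.read_state();print(s['clock'],s['eef_pos'],s['tool_rot'],s['qpos'],s['force'])
p=ctrl.get_image('top')['pixels'][120:400,180:440,::-1];q=ctrl.get_image('scene')['pixels'][110:270,240:400,::-1]
cv2.imwrite('pics/d4.png',np.hstack([cv2.resize(p,(400,430),interpolation=2),cv2.resize(q,(400,430))]))
rows(arc([1.03,1.09,1.15,1.21,1.27,1.33,1.39,1.45,1.51,1.57],122,43))"
```

```text
6.55 [589.65018482 -17.15054251  79.81814254] [-3.13829486  0.01137494  0.97006172] [ 0.36856162  0.95400796 -0.64803517  1.8145236   0.88122671  0.70258347
 -1.39709784] [-3.42606877 -0.57711239  0.80519629]
[0.25, 0.7, -0.02, -0.002, 0.01, -0.063]
[0.57, 1.4, -0.03, -0.002, 0.01, -0.123]
[0.94, 2.09, -0.03, -0.002, 0.01, -0.183]
[1.35, 2.75, -0.04, -0.003, 0.01, -0.243]
[1.79, 3.38, -0.04, -0.003, 0.01, -0.303]
[2.28, 3.99, -0.05, -0.003, 0.01, -0.363]
[2.8, 4.57, -0.05, -0.004, 0.01, -0.423]
[3.35, 5.11, -0.06, -0.004, 0.01, -0.483]
[3.93, 5.62, -0.07, -0.004, 0.009, -0.543]
[4.55, 6.1, -0.07, -0.004, 0.009, -0.603]
```

View pics/d4.png

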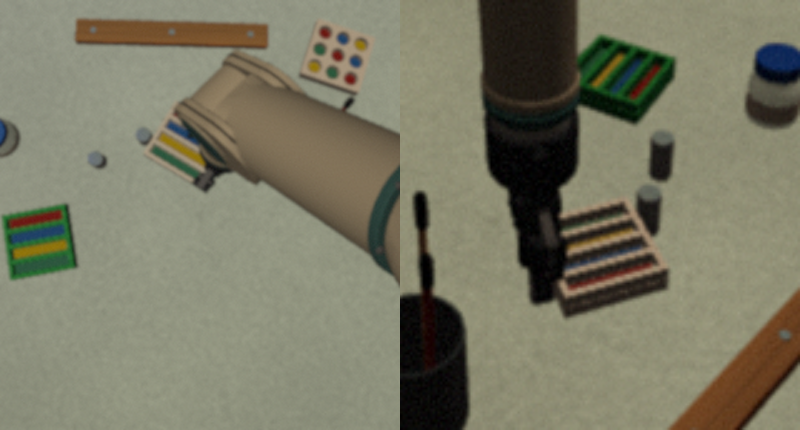

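The palette has turned about 57° and the post (649,210 on the right) is against its front face. The forearm appears near the cup in the top view, so I'll triangulate its ring before going on.

```bash
python3 -c "
from h import *
def tri(a,b):
    A=[];o=[]
    for n,uv in(('top',a),('scene',b)):
        i=ctrl.get_image(n);q=ray(i,[uv],0)[0];O=np.array(i['extrinsics'])[:3,3];d=(q-O)/np.linalg.norm(q-O);P=np.eye(3)-np.outer(d,d);A.append(P);o.append(P@O)
    return np.linalg.lstsq(np.vstack(A),np.hstack(o),rcond=None)[:2]
print(tri((430,260),(292,147)))
f=cv2.resize(ctrl.get_image('scene')['pixels'][:300,150:450,::-1],(560,560));cv2.imwrite('pics/d5.png',f)"
```

```text
(array([ 568.73163348, -128.90094623,  263.06790554]), array([17926.00420478]))
```

View pics/d5.png

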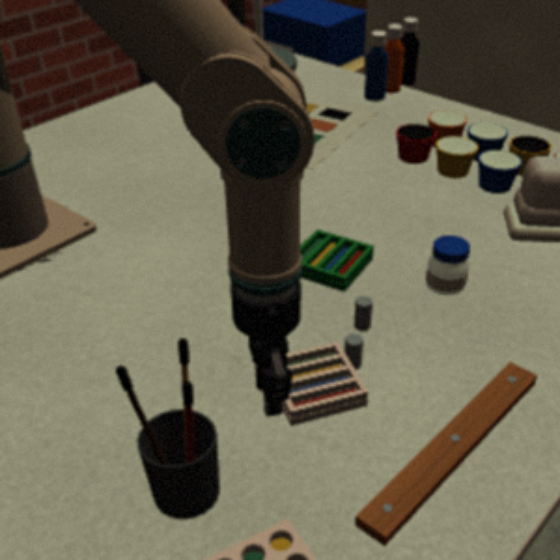

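The hand is vertical and the forearm is high and well clear of the cup. I'll press a few mm straight toward the post to make sure they're in contact while the palette is part way round.

Request:
send_rows(
  rows=[
    [[0.1, 0, 0, 0, 0, 0], [0.2, 0, 0, 0, 0, 0], [0.3, 0, 0, 0, 0, 0], [0.4, 0, 0, 0, 0, 0]],
  ],
)

```text
clock: 7.2
eef_pos: [590.2, -16.7, 79.8]
tool_rot: [-3.139, 0.018, 0.967]
force: [-5.9, -9.5, 4.8]
width: 39.9
gripper_force: 5.9
```

```bash
python3 -c "
from h import *
s=ctrl.read_state();print(s['clock'],s['eef_pos'],s['tool_rot'],s['force'],s['torque'])
f=cv2.resize(ctrl.get_image('scene')['pixels'][170:250,290:390,::-1],(750,600),interpolation=2);cv2.imwrite('pics/d6.png',f)"
```

```text
7.2 [590.21373896 -16.69657594  79.75666388] [-3.13880827  0.01819374  0.96740966] [-5.878093   -9.52738361  4.77480553] [-2.07004498  1.34709611  0.31307662]
```

View pics/d6.png

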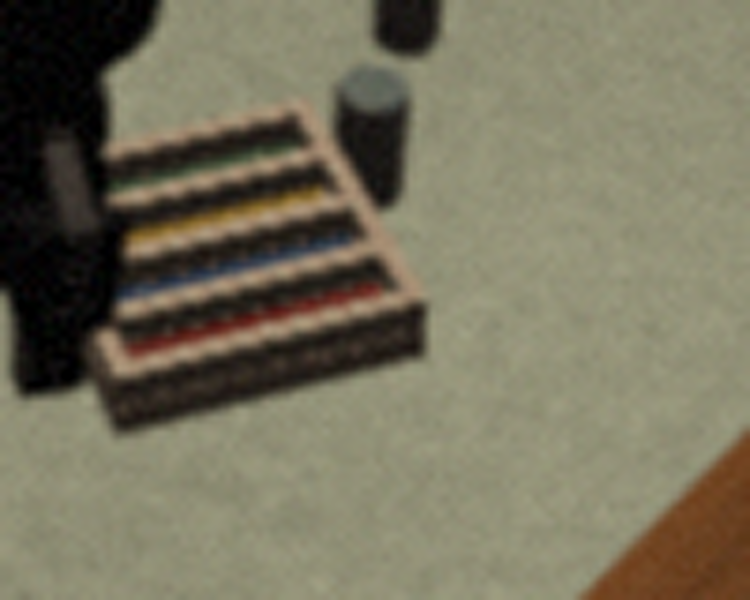

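Resistance rose to about 11 N with almost no motion, so the palette is bearing on the post. I'll finish the arc.

Request:
send_rows(
  rows=[
    [[-0.1, 0.7, 0, 0, -0.01, -0.06], [0.2, 1.4, 0, 0, -0.01, -0.12], [0.6, 2.1, 0, 0, -0.01, -0.18], [1.0, 2.75, 0, 0, -0.01, -0.24], [1.45, 3.4, 0, 0, -0.01, -0.3], [1.9, 4.0, 0, 0, -0.01, -0.36], [2.4, 4.55, 0, 0, -0.01, -0.42], [2.95, 5.1, 0, 0, -0.01, -0.48], [3.55, 5.6, 0, 0, -0.01, -0.54], [3.95, 5.9, 0, 0, -0.01, -0.58]],
  ],
)

```text
clock: 8.25
eef_pos: [663.7, -14.4, 79.8]
tool_rot: [-3.132, 0.017, 1.551]
force: [-1.6, -4.7, 2.3]
width: 40.0
gripper_force: 1.9
```

```bash
python3 -c "
from h import *
s=ctrl.read_state();print(s['clock'],s['eef_pos'],s['tool_rot'],s['qpos'],s['force'])
f=cv2.resize(ctrl.get_image('scene')['pixels'][140:290,210:410,::-1],(800,600),interpolation=2);cv2.imwrite('pics/d7.png',f)"
```

```text
8.25 [663.70798352 -14.35656611  79.77229677] [-3.13165491  0.01703582  1.55061703] [ 0.40020355  1.06997256 -0.7986414   1.59063905  0.9373702   0.91928697
 -0.77764004] [-1.55733271 -4.72899998  2.33001902]
```

View pics/d7.png

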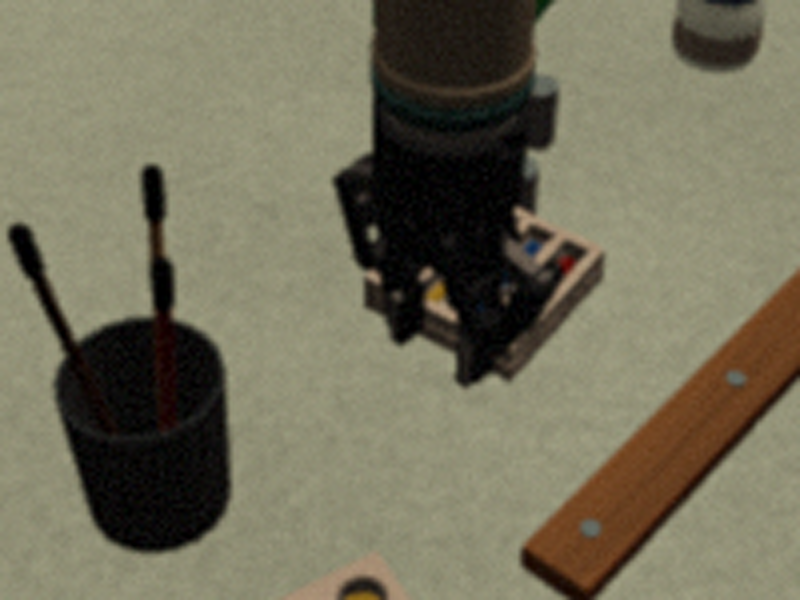

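The palette's edge now looks parallel to the ledge. I'll back off, lift and check from above.

Request:
send_rows(
  rows=[
    [[-0.4, 0, 0, 0, 0, 0], [-1.2, 0, 0, 0, 0, 0], [-2.2, 0, 0, 0, 0, 0], [-2.5, 0, -1, 0, 0, 0], [-2.5, 0, -4, 0, 0, 0], [-2.5, 0, -8, 0, 0, 0], [-2.5, 0, -12, 0, 0, 0], [-2.5, 0, -16, 0, 0, 0], [-2.5, -3, -19, 0, 0, 0], [-2.5, -7, -21, 0, 0, 0]],
  ],
)

```text
clock: 9.3
eef_pos: [596.0, -33.2, 293.8]
tool_rot: [-3.137, 0.013, 1.548]
force: [0.5, 0.7, 1.1]
width: 40.3
gripper_force: 0.0
```

Request:
send_rows(
  rows=[
    [[0, -4, 0, 0, 0, 0], [0, -8, 0, 0, 0, 0], [0, -11, 0, 0, 0, 0], [0, -13, 0, 0, 0, 0], [0, -15, 0, 0, 0, 0], [0, -15, 0, 0, 0, 0], [0, -15, 0, 0, 0, 0]],
  ],
)

```text
clock: 10.0
eef_pos: [445.7, -31.1, 292.8]
tool_rot: [-3.134, 0.016, 1.549]
force: [-0.2, 0.1, -0.3]
width: 40.1
gripper_force: 0.0
```

```bash
python3 -c "
from h import *
s=ctrl.read_state();print(s['clock'],s['eef_pos'],s['force'])
i=ctrl.get_image('top')
m,c=palette(i,(280,165,350,235));w=ray(i,c,25);print(w.round(1).tolist(),w.mean(0))
cv2.imwrite('pics/d8.png',cv2.resize(i['pixels'][120:300,180:440,::-1],(780,540),interpolation=2))"
```

```text
10.0 [445.73425256 -31.10016556 292.84492651] [-0.21264011  0.0725625  -0.29153497]
[[698.5, 93.6, 25.0], [699.2, -2.5, 25.0], [597.2, -2.7, 25.0], [596.7, 91.3, 25.0]] [647.8844862  44.9605566  25.       ]
```

View pics/d8.png

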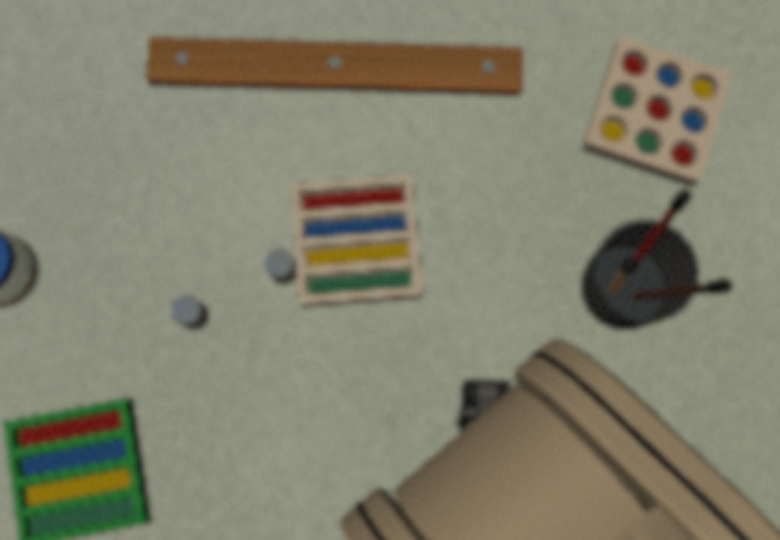

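The troughs lie within about 5° of the ledge's direction. The palette's centre is about 67 mm from the post, and the well palette hasn't moved. The gripper is clear of everything.

```bash
python3 -c "
from cell import ctrl
print(ctrl.finish_job())"
```

```text
the job is handed in; nothing more can be done
None
```

I turned the trough palette a quarter turn about the post and handed the job in at about 10 s. Its troughs are within about 5° of the ledge, its centre is about 67 mm from the post, and the well palette was not touched; the hand-in returned no verdict.

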